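Switch the grinding-ball sorter to the empty tray

ROBOT

A 6-joint arm with a two-finger parallel gripper is mounted at the origin on the work surface. World frame = base frame: x ahead of the robot, y to its left, z up, the work surface at z = 0. Lengths are in m, angles in rad, forces in N, time in s.
With the tool pointing down it reaches from about 0.3 to 0.775 m from the base axis. Payload 14.6 kg.
Tool frame: the origin (TCP) lies at the very end of the fingers, on their centre line; the grasp point (between the pads) lies 19 mm behind it; z points along the fingers, y is the line along which they close (so a half turn about z gives the same grasp; the last joint's range is limited). The gripper opens to 94 mm and grips with 3 to 60 N. Pads are 16 mm wide; open, the fingers measure 119 mm over their backs; the gripper's body (75 mm by 177 mm) begins 78 mm behind the grasp point.
Start: joints at [1.129, 0.3, 1.521, -0, 1.321, -0.067], TCP at [0.201, 0.512, 0.205] pointing down, gripper open.
Joint ranges: [-3.03, 3.03], [-0.79, 2.21], [0.23, 2.52], [-1.04, 4.18], [0, 3.07], [-2.55, 2.55]. Speed limits (rad/s): [2.22, 2.22, 2.57, 3.14, 3.14, 3.14].

INTERFACE

Orientations are given as [roll, pitch, yaw] about the fixed x, y, z axes, in that order (R = Rz(yaw) Ry(pitch) Rx(roll)).
In Python, from station import ctrl gives the robot as it stands. The module is installed in compiled form; this text tells all that it offers.
- The arm moves only by the tool play_rows, never from a script. Its argument "commands" is a list of rows, each a list of 7 numbers: the shift along the tool's x, y, z in m, then the turn, a rotation vector about the tool's x, y, z in degrees, then the closure, from -1 (fully open) to 1 (shut). A call has 1 to 20 rows; each row shifts and turns the commanded pose from where the row before left it, along the tool's axes as they then stand; what a row does not reach is not made up. A row lasts 1/12 s, in which the tool goes at most 41.7 mm and 7.16 degrees, less where a joint would pass 70% of its speed; a pose out of reach is approached as far as the arm can. A call is refused whole if a number of a shift passes 0.0417 or a number of a turn 7.16, either way. A call with a gripper value outside its range is refused whole. The fingers move at their own pace and stop on an object; "force" is the grip in N (left out, the last holds). Time passes only in rows, so rows that do not move let the fingers close. It gives the time, the measured TCP pose, the force, the opening and the grip force at its end, in the units of the state.
- ctrl.get_obs(): the state, without advancing time (a new reading comes with each control period).
- ctrl.camera(name): name is "scene" or "top" or "wrist"; returns the picture (384x512x3 uint8, blue, green, red); there is no depth.
- ctrl.camera_model(name): a dict with "fx", "fy", "cx", "cy" (pixels), "rvec" (rotation vector, rad) and "tvec" (3), from world to camera coordinates, as OpenCV has them. Camera axes: x right, y down, z forward; pixel columns grow to the right and rows downward; lengths in m; the calibration is good to about 2 mm. A picture is of the moment at which its call begins: read the wrist's pose just before it. camera_model takes no time and is no camera call; for the wrist camera it gives the pose at the moment of the call.
- ctrl.hand_in(): hands the job in; it is judged then, once.
The state is a dict: "time_s": time; "qpos": joint angles; "joint_vel": joint speeds; "tau": joint torques, N m; "ee_pos": TCP position; "eef_rot": TCP orientation; "force": force on the tool from outside, world axes, zero at the start; "moment": the same for the moment, N m; "grip_width": finger opening in m; "grip_force": force on a finger pad.
Only numpy, scipy, OpenCV 4.12 (cv2) and the standard library are available. Lean on these libraries where they do the work, as an engineer would, in place of code of your own. Each camera call takes 0.05 s, during which the arm holds its last target. There are 200 camera calls.

TASK

On the sorter for the sample mill's steel grinding balls, the seesaw gate now tips down to the robot's left, towards the tray that already holds two balls. Without picking anything up, press the raised right wing of the gate with the fingertips so that it rocks over its pivot and tips right, then push the waiting ball along its lane onto the gate so that it rolls down the right chute into the empty tray. Leave the gate tipped right, and do not disturb the two balls in the left tray, the stack of dishes or the small bottle.

Things in the scene. Friction and masses are not known exactly. Their poses are not given: they have to be found in the camera images.
- sorter: Bench-top sorter for steel balls, fixed, 520 mm wide. Origin on the bench under the middle of the seesaw gate; x along the feed lane away from the robot, y left, z up; points below are in this frame. The gate lies between clear plastic rails 4 mm thick at x = -52 and +60 mm, tops at z = 88 mm; the near rail has a 44 mm gap where the lane comes through.
- lane_end (a point): Far end of the feed lane, middle of its floor: x = -46, y = 0, z = 79 mm. The lane is an open-topped aluminium channel running from here 155 mm back towards the robot (-x), inner width 32 mm, walls 4 mm thick and only 7 mm high, open at both ends.
- right_tray (a point): Middle of the floor of the empty white tray on the right: x = 4, y = -208, z = 15 mm. Each tray is 108 (x) by 96 mm (y) inside, wall tops at z = 60 mm, floor falling gently outwards. A chute leads down to it from the gate, z = 42 mm at y = -100 to z = 24 mm at y = -160. The left tray and chute mirror it.
- gate (a joint): Tilt of the seesaw gate, rad: +0.3 tipped down left (+y; the start), -0.3 tipped down right (-y); stops at both. Steel plate 100 (x, -44 to 56) by 190 (y) by 4 mm on a level pivot along x at y = 0, z = 55 mm; top face 20 mm above the pivot. Top-heavy: past level it falls to the other stop by itself and stays. Under 1 N at a wing moves it.
- right_wing (a point): Point on the gate's top face, midway across it, 70 mm to the right (-y) of the middle: a good place to press. About 95 mm above the bench while the gate tips left and 53 mm when it tips right.
- left_wing (a point): The same point on the left wing (+y), 70 mm from the middle.
- ball: The waiting ball: dark steel grinding ball, 28 mm diameter, about 90 g, resting on the feed lane's level floor, 35 to 90 mm before the lane's far end. Origin at its centre, 93 mm above the bench; it turns as it rolls. A light push from behind sets it rolling, and it rolls on freely. Once past the lane's end it rolls off the gate to the side that is down.
- ball_a: One of the two like balls lying in the left tray, near the end wall. Origin at its centre. Not to be disturbed.
- ball_b: The other ball in the left tray, beside ball_a, also near the end wall. Origin at its centre. Not to be disturbed.
- dishes: Stack of four small culture dishes with black lids, 60 mm diameter, 58 mm high, standing on the bench left of the lane. Origin at the centre of its underside. Not to be disturbed.
- bottle: Small white reagent bottle, 38 mm diameter, 75 mm high, standing on the bench right of the lane. Origin at the centre of its underside. Not to be disturbed.
There are look-alikes about, which are no part of the job. Leave any orange or red look-alike of the ball alone.

How it is judged:
On the way, in this order (a step that is already met when the one before it is completed fails the run):
1. the gate has been rocked over and rests tipped right while the ball still waits in the lane (value of joint gate below -0.25 rad and x of ball in the frame of sorter below -0.065 m), for 0.2 s.
2. the ball has come along the lane onto the gate (x of ball in the frame of sorter above -0.055 m and y of ball in the frame of sorter between -0.09 and 0.05 m).
3. the ball lies in the right tray (y of ball in the frame of sorter below -0.165 m and z of ball in the frame of sorter below 0.045 m), for 0.2 s.
At the end, for the whole second after the job is handed in: The gate rests tipped right (joint below -0.25 rad), the ball lies at rest on the floor of the right tray, and the two other balls are still in the left tray (all of step 3 and value of joint gate below -0.25 rad and y of ball in the frame of sorter above -0.256 m and x of ball in the frame of sorter between -0.05 and 0.058 m and linear speed of ball below 0.05 m/s and y of each of ball_a, ball_b in the frame of sorter above 0.165 m); the robot touches nothing.
It fails at once if the waiting ball is lifted (more than 15 mm above its place in the lane) (z of ball in the frame of sorter above 0.108 m).
It fails at once if the waiting ball goes down the left chute (y of ball in the frame of sorter above 0.09 m).
It fails at once if a ball in the left tray is disturbed (moved over 15 mm) (distance of any of ball_a, ball_b from where it was at the start of the episode above 0.015 m).
It fails at once if the stack of dishes or the bottle is disturbed (moved over 15 mm or tipped) (distance of any of dishes, bottle from where it was at the start of the episode above 0.015 m or angle between any of dishes, bottle's own z axis and vertical above 0.3 rad).
It also fails if it takes over 40 s, if anything falls off the work surface, if the arm or the gripper's body presses on something with over 40 N, if the wrist force passes 120 N, or if a joint passes its speed limit or range.

## Working session

There is one attempt and no reset: what is moved stays moved. The work goes in short steps, Python scripts to look and compute and a tool call to move; the robot and the scene stay as the last step left them, time stands still between calls to the robot, and variables do not carry over. Pictures are saved under pics/ and viewed, at most 10 in all, crops included, and the job is handed in when it is done.

Besides the shell and the picture viewer there is one more tool, called after "Emit:" in YAML: its name, and indented under it one key for each argument. play_rows: Moves the arm, as the interface text tells. Its arguments: {"type":"object","properties":{"commands":{"type":"array","items":{"type":"array","items":{"type":"number"}}},"force":{"type":"number"}},"required":["commands"]}

```bash
mkdir -p pics; python3 - <<'E'
from station import ctrl
import cv2
o=ctrl.get_obs();print(o['ee_pos'],o['eef_rot'],o['grip_width'],o['time_s'])
for n in('scene','top'):
    cv2.imwrite(f'pics/{n}0.png',cv2.resize(ctrl.camera(n),(800,600),interpolation=cv2.INTER_CUBIC))
    print(n,ctrl.camera_model(n))
E
```

```text
[0.20123027 0.51158554 0.20488604] [-3.14041927e+00 -6.47120564e-05  2.76682696e+00] 0.09395878810815712 0.0
scene {'fx': 381.3052892524247, 'fy': 381.3052892524247, 'cx': 253.68164938060423, 'cy': 196.39810375667952, 'rvec': array([ 1.58889482,  1.70951018, -0.92019583]), 'tvec': array([-0.00394344, -0.23650027,  1.33291265])}
top {'fx': 424.6167506175409, 'fy': 424.6167506175409, 'cx': 256.6582233369615, 'cy': 189.70148901675182, 'rvec': array([ 2.13578843, -2.17495744,  0.13097692]), 'tvec': array([0.05257342, 0.55707602, 0.82133586])}
```

View pics/top0.png

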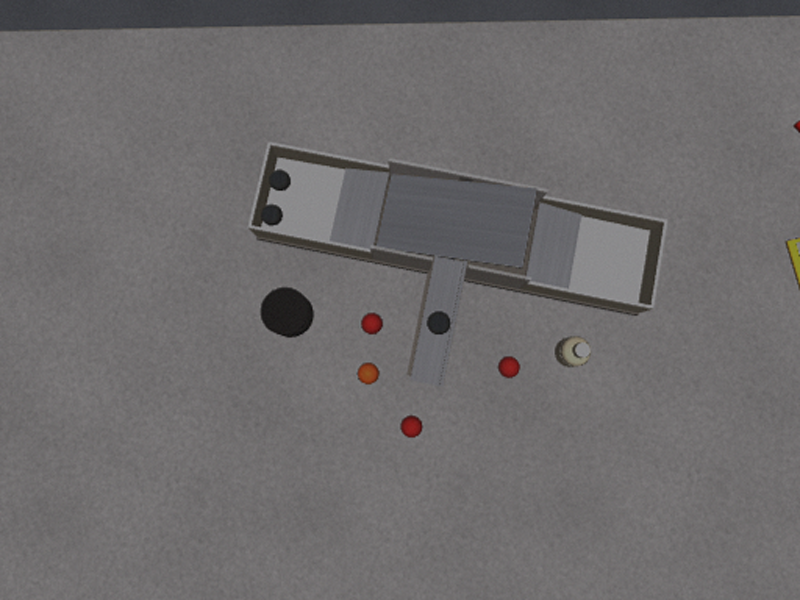

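View pics/scene0.png

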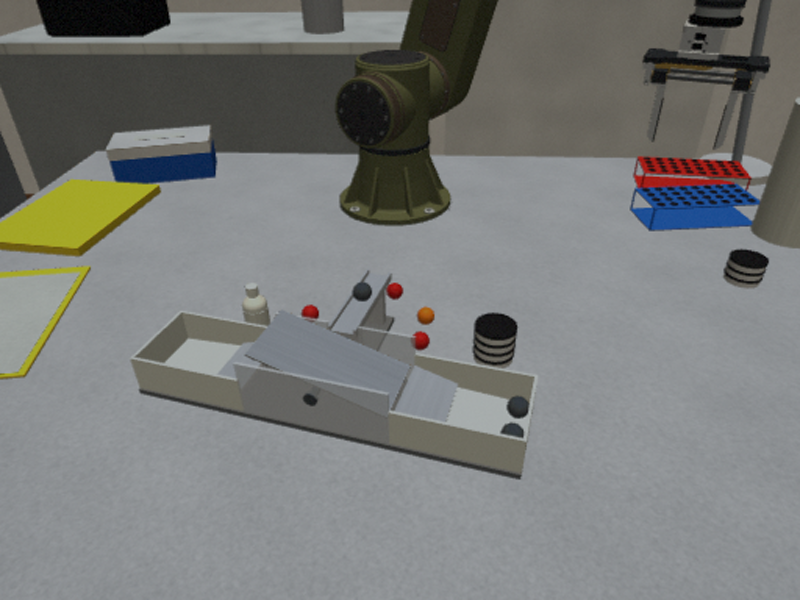

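The top view shows the waiting dark ball on the lane at (438,322). The two tray balls are at (280,180) and (272,215), the dishes at (287,312) and the bottle at (573,351). The look-alikes on the bench are red at (371,323), (509,367) and (411,426), and orange at (368,373). Only the dark ball at (438,322) sits in the lane, so that is the one meant. I'll confirm it in an enlarged crop.

```bash
python3 - <<'E'
from station import ctrl
import cv2
im=ctrl.camera('top')[85:255,155:435]
cv2.imwrite('pics/top1.png',cv2.convertScaleAbs(cv2.resize(im,(784,476),interpolation=cv2.INTER_CUBIC),alpha=1.5))
E
```

```text
(no output)
```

View pics/top1.png

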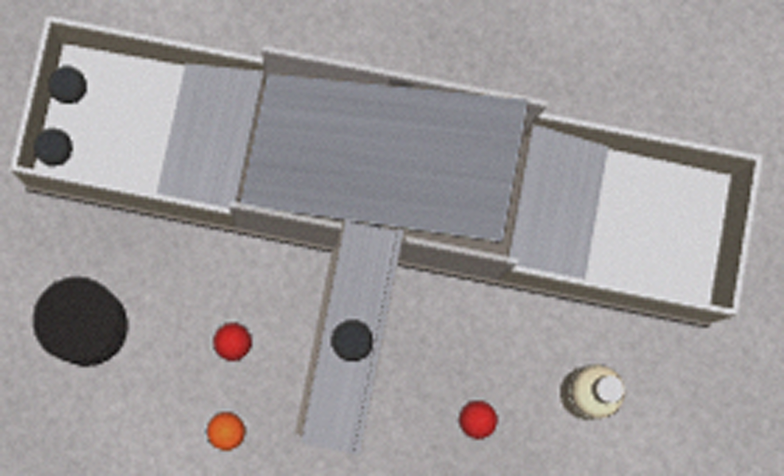

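The crop confirms the dark ball in the lane at crop (352,340). The tray outer top corners are at (48,19), (13,170), (760,158) and (735,314), and the raised gate edge runs (527,99)–(503,241).

```bash
cat >h.py <<'E'
import numpy as np,cv2
from station import ctrl
from scipy.optimize import least_squares
m=ctrl.camera_model('top');K=np.array([[m['fx'],0,m['cx']],[0,m['fy'],m['cy']],[0,0,1]])
def proj(P): return cv2.projectPoints(np.array(P,float),m['rvec'],m['tvec'],K,None)[0][:,0]
def px(c): return np.array(c,float)/2.8+[155,85]-0.32
def W(p,P): 
    c,s=np.cos(p[2]),np.sin(p[2]);P=np.atleast_2d(P)
    return np.c_[p[0]+c*P[:,0]-s*P[:,1],p[1]+s*P[:,0]+c*P[:,1],P[:,2]]
def back(uv,z):
    R=cv2.Rodrigues(m['rvec'])[0];d=R.T@np.linalg.solve(K,[*uv,1]);o=-R.T@m['tvec'];return o+d*(z-o[2])/d[2]
E
python3 - <<'E'
from h import *
L=[[.062,.26,.06],[-.054,.26,.06],[.062,-.26,.06],[-.054,-.26,.06],[.056,-.085,.102],[-.044,-.085,.102]]
U=px([[48,19],[13,170],[760,158],[735,314],[527,99],[503,241]])
r=least_squares(lambda p:(proj(W(p,L))-U).ravel(),[.5,0,-.1]);p=r.x
print('pose',p,'res px',r.fun.round(1))
b=back(px([352,340]),.093);c,s=np.cos(p[2]),np.sin(p[2])
d=b[:2]-p[:2];print('ball',b,'local',c*d[0]+s*d[1],-s*d[0]+c*d[1])
for n,P in dict(rw=[0.006,-.061,.095],lane_end=[-.046,0,.079],lane_start=[-.201,0,.079],tray=[.004,-.208,.015]).items():print(n,W(p,P))
for n,q,z in(('dishes',[80,321],.058),('bottle top',[608,389],.075),('red',[478,419],.014),('red2',[232,341],.014)):print(n,back(px(q),z))
E
```

```text
pose [ 0.64287151 -0.02932225 -0.21773471] res px [-0.6 -0.9 -1.1  0.3  0.7 -0.8  0.7  0.5  0.5  0.1 -0.2  0.5]
ball [ 0.51893506 -0.00148867  0.093     ] local -0.12702278622982685 0.0004038606617139291
rw [[ 0.63555272 -0.09017811  0.095     ]]
lane_end [[ 0.5979576  -0.01938541  0.079     ]]
lane_start [[0.44661726 0.01409744 0.079     ]]
tray [[ 0.60184524 -0.2332753   0.015     ]]
dishes [0.53871419 0.18640529 0.058     ]
bottle top [ 0.48395862 -0.17525358  0.075     ]
red [ 0.46635134 -0.09591445  0.014     ]
red2 [0.52654746 0.08242144 0.014     ]
```

Emit:
play_rows:
  commands:
    - [0, 0, 0, 0, 0, -4.5, 1]
    - [0, 0, 0, 0, 0, -4.5, 1]
    - [-0.03, -0.027, 0, 0, 0, 0, 1]
    - [-0.03, -0.027, 0, 0, 0, 0, 1]
    - [-0.03, -0.027, 0, 0, 0, 0, 1]
    - [-0.03, -0.027, 0, 0, 0, 0, 1]
    - [-0.03, -0.027, 0, 0, 0, 0, 1]
    - [-0.03, -0.027, 0, 0, 0, 0, 1]
    - [-0.03, -0.027, 0, 0, 0, 0, 1]
    - [-0.03, -0.027, 0, 0, 0, 0, 1]
    - [-0.03, -0.027, 0, 0, 0, 0, 1]
    - [-0.03, -0.027, 0, 0, 0, 0, 1]
    - [-0.03, -0.027, 0, 0, 0, 0, 1]
    - [-0.03, -0.027, 0, 0, 0, 0, 1]
    - [-0.03, -0.027, 0, 0, 0, 0, 1]
    - [-0.03, -0.027, 0, 0, 0, 0, 1]
    - [-0.03, -0.027, 0, 0, 0, 0, 1]
    - [-0.03, -0.027, 0, 0, 0, 0, 1]
    - [0, 0, 0, 0, 0, 0, 1]
    - [0, 0, 0, 0, 0, 0, 1]
  force: 10

```text
time_s: 1.82
ee_pos: [0.5769, -0.0151, 0.2045]
eef_rot: [-3.141, -0.002, 2.921]
force: [-0.5, -0.1, 0.3]
grip_width: 0.0007
grip_force: 0.0
```

Emit:
play_rows:
  commands:
    - [-0.0245, -0.022, 0, 0, 0, 0, 1]
    - [-0.0245, -0.022, 0, 0, 0, 0, 1]
    - [-0.0245, -0.022, 0, 0, 0, 0, 1]
    - [0, 0, 0.025, 0, 0, 0, 1]
    - [0, 0, 0.025, 0, 0, 0, 1]
    - [0, 0, 0.025, 0, 0, 0, 1]
    - [0, 0, 0.015, 0, 0, 0, 1]
    - [0, 0, 0, 0, 0, 0, 1]

```text
time_s: 2.48
ee_pos: [0.6324, -0.0924, 0.1119]
eef_rot: [3.142, -0.006, 2.925]
force: [-0.7, 0.2, 0.0]
grip_width: 0.0005
grip_force: 0.0
```

```bash
python3 - <<'E'
from h import *
p=[.6429,-.0293,-.2177]
o=ctrl.get_obs();d=o['ee_pos'][:2]-np.array(p[:2]);c,s=np.cos(p[2]),np.sin(p[2])
print(o['ee_pos'],c*d[0]+s*d[1],-s*d[0]+c*d[1])
cv2.imwrite('pics/s2.png',cv2.resize(ctrl.camera('scene')[150:330,70:370],(800,480),interpolation=cv2.INTER_CUBIC))
E
```

```text
[ 0.63236144 -0.09236065  0.11194422] 0.0033303079459301565 -0.06384837943449881
```

View pics/s2.png

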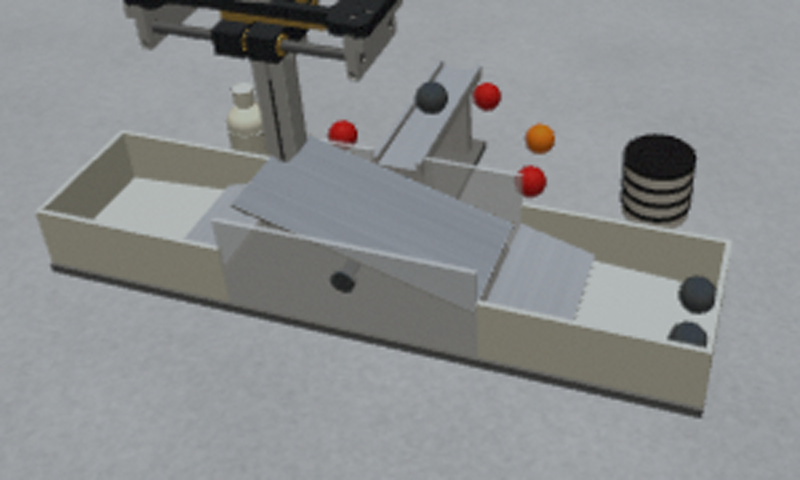

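The fingertips at crop (290,157) look cut off by the gate's raised end edge, (232,205)–(308,140). I'll check that against projection before pressing.

```bash
python3 - <<'E'
import h
from h import *
top=px([[527,99],[503,241]]);p=[.64287,-.02932,-.21773]
t0=m['rvec'],m['tvec'],K
s=ctrl.camera_model('scene');Ks=np.array([[s['fx'],0,s['cx']],[0,s['fy'],s['cy']],[0,0,1]])
f=lambda P:(cv2.projectPoints(np.array(P,float),s['rvec'],s['tvec'],Ks,None)[0][:,0]-[70,150])*800/300
e=ctrl.get_obs()['ee_pos']
print('tcp',f([e]),'gate R edge',f(W(p,[[.056,-.085,.102],[-.044,-.085,.102]])),'corners',f(W(p,[[.062,-.26,.06],[.062,.26,.06],[-.054,.26,.06],[-.127,0,.093]])))
im=ctrl.camera('top')[85:255,155:435]
cv2.imwrite('pics/top3.png',cv2.convertScaleAbs(cv2.resize(im,(784,476),interpolation=cv2.INTER_CUBIC),alpha=1.5))
E
```

```text
tcp [[287.74129648 153.81335235]] gate R edge [[230.59945396 204.00537517]
 [293.20890255 127.65081098]] corners [[ 34.63415081 211.93323079]
 [711.3473069  352.63838464]
 [730.82448617 239.3835006 ]
 [430.51408824  98.1777619 ]]
```

View pics/top3.png

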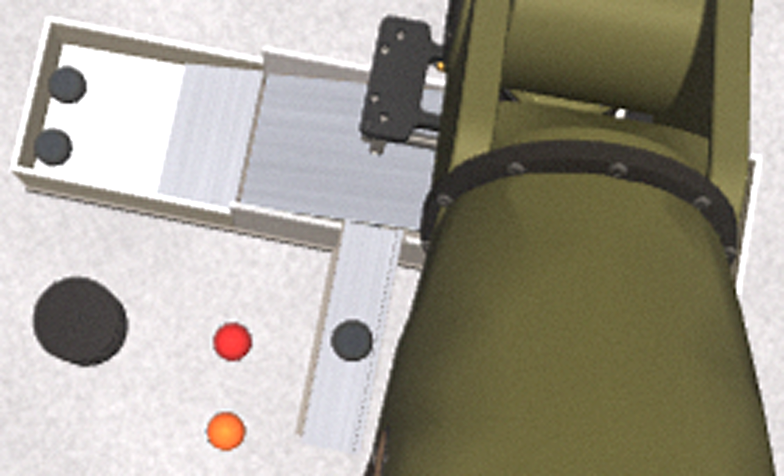

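The projected TCP (288,154) matches the seen tip, and the hidden gate corner is predicted behind the fingers. So the fingers are in front of it, over the wing, and I can press gently.

Emit:
play_rows:
  commands:
    - [0, 0, 0.006, 0, 0, 0, 1]
    - [0, 0, 0.006, 0, 0, 0, 1]
    - [0, 0, 0.006, 0, 0, 0, 1]
    - [0, 0, 0.005, 0, 0, 0, 1]
    - [0, 0, 0.005, 0, 0, 0, 1]
    - [0, 0, 0.005, 0, 0, 0, 1]
    - [0, 0, 0.005, 0, 0, 0, 1]
    - [0, 0, 0.005, 0, 0, 0, 1]
    - [0, 0, 0.003, 0, 0, 0, 1]
    - [0, 0, 0, 0, 0, 0, 1]
    - [0, 0, 0, 0, 0, 0, 1]
    - [0, 0, 0, 0, 0, 0, 1]

```text
time_s: 3.58
ee_pos: [0.6343, -0.094, 0.0697]
eef_rot: [3.142, 0.0, 2.924]
force: [-0.3, 0.2, -0.1]
grip_width: 0.0004
grip_force: 0.0
```

```bash
python3 - <<'E'
from h import *
cv2.imwrite('pics/s4.png',cv2.resize(ctrl.camera('scene')[150:330,70:370],(800,480),interpolation=cv2.INTER_CUBIC))
E
```

```text
(no output)
```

View pics/s4.png

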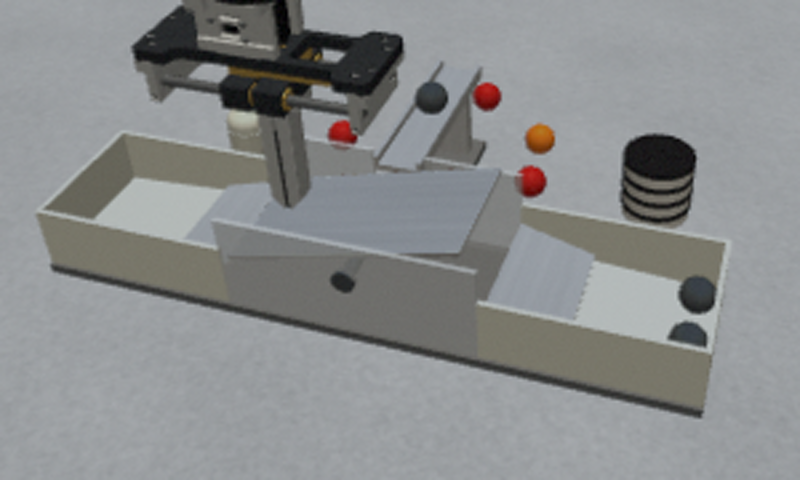

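The gate now rests tipped right (left wing raised, no force), and the ball still waits at (432,97). Next I lift and move behind the ball.

Emit:
play_rows:
  commands:
    - [0, 0, -0.03, 0, 0, 0, 1]
    - [0, 0, -0.03, 0, 0, 0, 1]
    - [0, 0, -0.03, 0, 0, 0, 1]
    - [0, 0, -0.02, 0, 0, 0, 1]
    - [0.022, 0.008, 0, 0, 0, 0, 1]
    - [0.022, 0.008, 0, 0, 0, 0, 1]
    - [0.022, 0.008, 0, 0, 0, 0, 1]
    - [0.022, 0.008, 0, 0, 0, 0, 1]
    - [0.022, 0.008, 0, 0, 0, 0, 1]
    - [0.022, 0.008, 0, 0, 0, 0, 1]
    - [0.022, 0.008, 0, 0, 0, 0, 1]
    - [0.022, 0.009, 0, 0, 0, 0, 1]
    - [0, 0, 0, 0, 0, 0, 1]
    - [0, 0, 0, 0, 0, 0, 1]

```text
time_s: 4.8
ee_pos: [0.4764, 0.0078, 0.1802]
eef_rot: [3.141, 0.001, 2.925]
force: [1.3, 0.2, -0.7]
grip_width: 0.0002
grip_force: 0.0
```

```bash
python3 - <<'E'
from h import *
p=[.6429,-.0293,-.2177]
o=ctrl.get_obs();d=o['ee_pos'][:2]-np.array(p[:2]);c,s=np.cos(p[2]),np.sin(p[2])
print(o['ee_pos'],c*d[0]+s*d[1],-s*d[0]+c*d[1])
E
```

```text
[0.47637584 0.00781336 0.18021021] -0.17060956092647842 0.000270729511849456
```

Emit:
play_rows:
  commands:
    - [0, 0, 0.025, 0, 0, 0, 1]
    - [0, 0, 0.025, 0, 0, 0, 1]
    - [0, 0, 0.02, 0, 0, 0, 1]
    - [0, 0, 0.01, 0, 0, 0, 1]
    - [0, 0, 0.007, 0, 0, 0, 1]
    - [0, 0, 0, 0, 0, 0, 1]
    - [0, 0, 0, 0, 0, 0, 1]

```text
time_s: 5.38
ee_pos: [0.477, 0.0073, 0.0931]
eef_rot: [3.141, 0.001, 2.924]
force: [-0.4, -0.9, 0.5]
grip_width: 0.0008
grip_force: 0.0
```

```bash
python3 - <<'E'
from h import *
cv2.imwrite('pics/s5.png',cv2.resize(ctrl.camera('scene')[150:330,70:370],(800,480),interpolation=cv2.INTER_CUBIC))
E
```

```text
(no output)
```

View pics/s5.png

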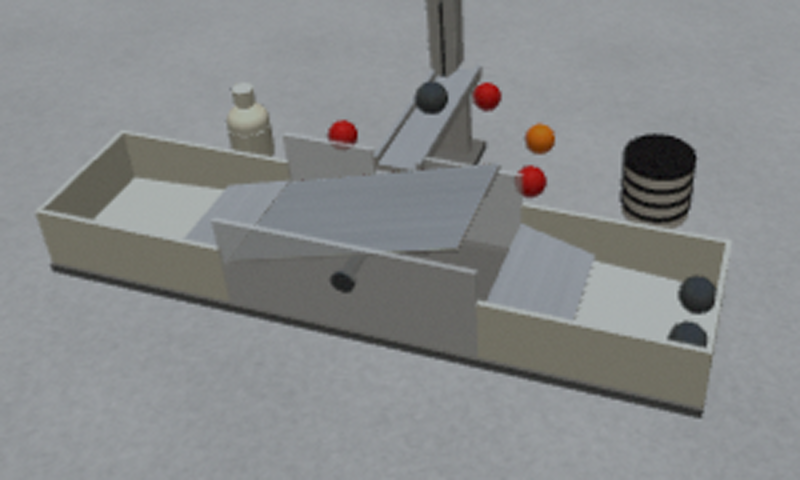

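The fingers at (445,70) stand behind the unmoved ball at (432,97), and the gate still tips right. I'll push gently.

Emit:
play_rows:
  commands:
    - [-0.006, 0, 0, 0, 0, 0, 1]
    - [-0.007, 0, 0, 0, 0, 0, 1]
    - [-0.008, 0, 0, 0, 0, 0, 1]
    - [-0.008, 0, 0, 0, 0, 0, 1]
    - [-0.008, 0, 0, 0, 0, 0, 1]
    - [-0.008, 0, 0, 0, 0, 0, 1]
    - [-0.008, 0, 0, 0, 0, 0, 1]
    - [-0.008, 0, 0, 0, 0, 0, 1]
    - [-0.008, 0, 0, 0, 0, 0, 1]
    - [-0.008, 0, 0, 0, 0, 0, 1]
    - [-0.005, 0, 0, 0, 0, 0, 1]
    - [0, 0, 0, 0, 0, 0, 1]
    - [0, 0, 0, 0, 0, 0, 1]
    - [0, 0, 0, 0, 0, 0, 1]
    - [0, 0, 0, 0, 0, 0, 1]
    - [0, 0, 0, 0, 0, 0, 1]
    - [0, 0, 0, 0, 0, 0, 1]
    - [0, 0, 0, 0, 0, 0, 1]
    - [0, 0, 0, 0, 0, 0, 1]
    - [0, 0, 0, 0, 0, 0, 1]

```text
time_s: 7.1
ee_pos: [0.5565, -0.0102, 0.0925]
eef_rot: [3.142, 0.0, 2.924]
force: [-0.1, 0.4, 0.1]
grip_width: 0.0005
grip_force: 0.0
```

```bash
python3 - <<'E'
from h import *
cv2.imwrite('pics/s6.png',cv2.resize(ctrl.camera('scene')[150:330,70:370],(800,480),interpolation=cv2.INTER_CUBIC))
E
```

```text
(no output)
```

View pics/s6.png

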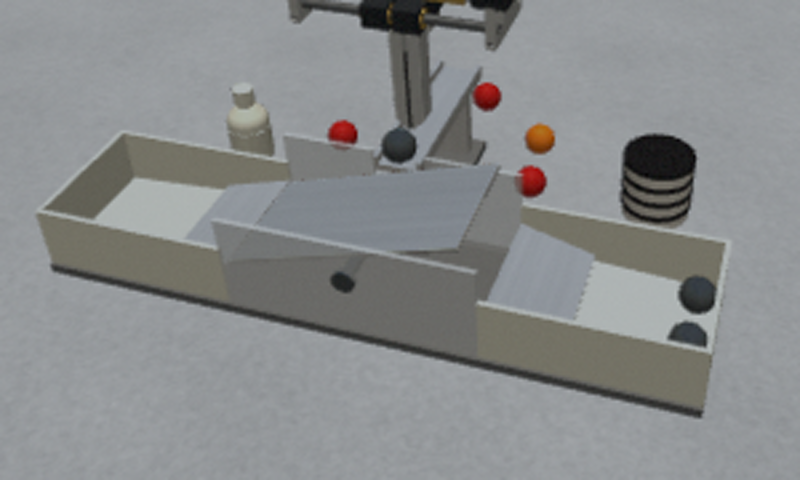

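The ball at (399,145) has stopped just short of the lane's end, touching or nearly touching the fingers. I'll push on a little faster.

Emit:
play_rows:
  commands:
    - [-0.006, 0, 0, 0, 0, 0, 1]
    - [-0.01, 0, 0, 0, 0, 0, 1]
    - [-0.012, 0, 0, 0, 0, 0, 1]
    - [-0.01, 0, 0, 0, 0, 0, 1]
    - [0, 0, 0, 0, 0, 0, 1]
    - [0, 0, 0, 0, 0, 0, 1]
    - [0, 0, 0, 0, 0, 0, 1]
    - [0, 0, 0, 0, 0, 0, 1]
    - [0, 0, 0, 0, 0, 0, 1]
    - [0, 0, 0, 0, 0, 0, 1]
    - [0, 0, 0, 0, 0, 0, 1]
    - [0, 0, 0, 0, 0, 0, 1]
    - [0, 0, 0, 0, 0, 0, 1]
    - [0, 0, 0, 0, 0, 0, 1]

```text
time_s: 8.32
ee_pos: [0.5936, -0.0184, 0.0925]
eef_rot: [3.142, 0.0, 2.924]
force: [-0.4, 1.3, 0.7]
grip_width: 0.0004
grip_force: 0.0
```

```bash
python3 - <<'E'
from h import *
cv2.imwrite('pics/s7.png',cv2.resize(ctrl.camera('scene')[150:330,70:370],(800,480),interpolation=cv2.INTER_CUBIC))
E
```

```text
(no output)
```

View pics/s7.png

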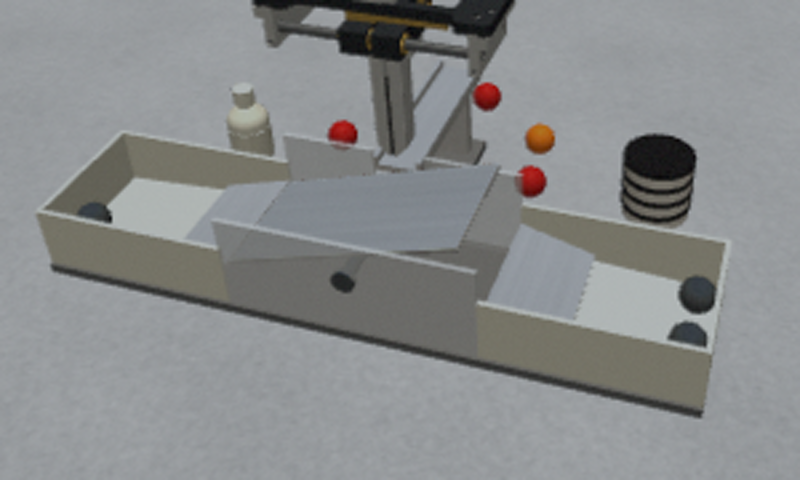

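The ball lies in the right tray at (95,215), the gate is still tipped right, and nothing else has moved. I'll lift away, let the ball settle and hand in.

Emit:
play_rows:
  commands:
    - [0, 0, -0.015, 0, 0, 0, 1]
    - [0, 0, -0.03, 0, 0, 0, 1]
    - [0, 0, -0.03, 0, 0, 0, 1]
    - [0, 0, -0.03, 0, 0, 0, 1]
    - [0, 0, 0, 0, 0, 0, 1]
    - [0, 0, 0, 0, 0, 0, 1]
    - [0, 0, 0, 0, 0, 0, 1]
    - [0, 0, 0, 0, 0, 0, 1]
    - [0, 0, 0, 0, 0, 0, 1]
    - [0, 0, 0, 0, 0, 0, 1]
    - [0, 0, 0, 0, 0, 0, 1]
    - [0, 0, 0, 0, 0, 0, 1]
    - [0, 0, 0, 0, 0, 0, 1]
    - [0, 0, 0, 0, 0, 0, 1]
    - [0, 0, 0, 0, 0, 0, 1]
    - [0, 0, 0, 0, 0, 0, 1]
    - [0, 0, 0, 0, 0, 0, 1]
    - [0, 0, 0, 0, 0, 0, 1]
    - [0, 0, 0, 0, 0, 0, 1]
    - [0, 0, 0, 0, 0, 0, 1]

```text
time_s: 10.03
ee_pos: [0.5936, -0.0184, 0.1975]
eef_rot: [3.142, 0.0, 2.924]
force: [-0.2, 0.0, 0.7]
grip_width: 0.0002
grip_force: 0.0
```

```bash
python3 - <<'E'
from h import *
a=ctrl.camera('scene')[210:250,80:140].astype(int);b=None
for _ in range(6): b=ctrl.camera('scene')[210:250,80:140].astype(int)
print('mean/max diff',abs(a-b).mean(),abs(a-b).max())
cv2.imwrite('pics/s8.png',cv2.resize(ctrl.camera('scene')[150:330,70:370],(800,480),interpolation=cv2.INTER_CUBIC))
E
```

```text
mean/max diff 0.9372222222222222 6
```

View pics/s8.png

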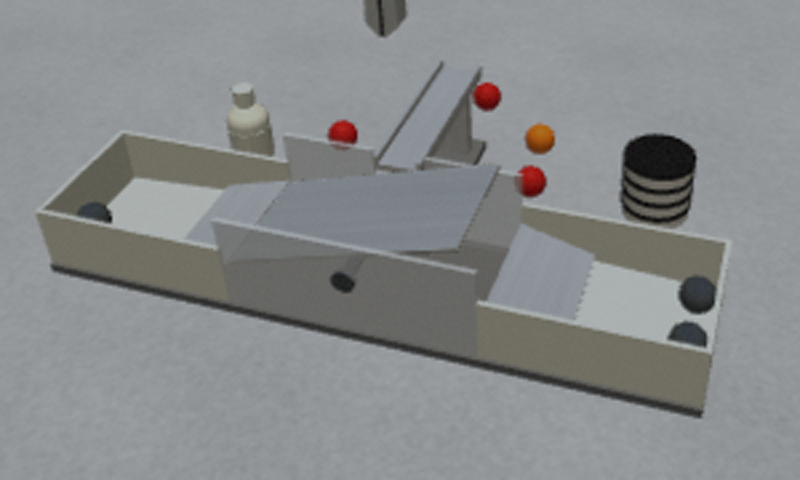

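The ball is at rest in the right tray at (95,215), the gate is tipped right, and the arm is clear of everything.

```bash
python3 -c "
from station import ctrl
print(ctrl.hand_in())"
```

```text
the job is handed in; nothing more can be done
None
```

I handed the job in at about 10.5 s: the last picture shows the gate tipped right, the ball at rest in the right tray, and the left-tray balls, dishes and bottle where they were. The hand-in returned no verdict.

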